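# Unlock the mould press and run the mould home

## Task

Unlock the press by throwing all three levers fully over, away from the robot, then push the carriage with the wooden mould fully home under the platen and let go. The levers are interlocked in an order that you must find by feel: try them gently, back off from one that is blocked, and never push or squeeze a lever or the carriage with more than 20 N. Leave the bowl, the jar and the spare mould half where they are.

Things in the scene. Friction and masses are not known exactly. Their poses are not given: they have to be found in the camera images.
- press: Grey mould press fixed to the bench, 270 x 400 mm, yaw within 0.25 rad. Origin on the bench; x points away from the robot (levers are thrown and the carriage runs in that way), y left. Left: lever housing, x -120 to 40, y -70 to 170 mm, 100 mm high. Right: carriage lane at y = -160 mm; over its far end a platen on columns (x 20 to 130 mm, 155 mm wide, underside 100, top 132 mm high).
- left_handle: Handle of the leftmost (robot's left, +y) of three identical levers 70 mm apart: steel shank 12 mm thick, black crossbar 22 mm thick, 36 mm long along the press's y. Origin at the crossbar's centre, 110 mm from the pivot axis (parallel to the press's y, at press x = -40 mm, 60 mm above the bench). Crossbar 159 mm up at either end of its swing, 170 when upright.
- middle_handle: Handle of the middle of three identical levers 70 mm apart: steel shank 12 mm thick, black crossbar 22 mm thick, 36 mm long along the press's y. Origin at the crossbar's centre, 110 mm from the pivot axis (parallel to the press's y, at press x = -40 mm, 60 mm above the bench). Crossbar 159 mm up at either end of its swing, 170 when upright.
- right_handle: Handle of the rightmost (-y) of three identical levers 70 mm apart: steel shank 12 mm thick, black crossbar 22 mm thick, 36 mm long along the press's y. Origin at the crossbar's centre, 110 mm from the pivot axis (parallel to the press's y, at press x = -40 mm, 60 mm above the bench). Crossbar 159 mm up at either end of its swing, 170 when upright.
- left_lever (a joint): Angle of the left lever (rad): 0 leaning 0.45 rad from upright towards the robot, 0.9 thrown fully, leaning 0.45 rad away (crossbar 96 mm further along the press's x), at a hard stop. It starts within 0.04 of 0. A free lever moves all the way with 1 to 5 N at the crossbar and stays where left.
- middle_lever (a joint): Angle of the middle lever (rad): 0 leaning 0.45 rad from upright towards the robot, 0.9 thrown fully, leaning 0.45 rad away (crossbar 96 mm further along the press's x), at a hard stop. A barred lever (any of the three) has play to about 0.1 rad, then meets a springy stop of about 0.5 to 1.5 N per mm at the crossbar.
- right_lever (a joint): Angle of the right lever (rad): 0 leaning 0.45 rad from upright towards the robot, 0.9 thrown fully, leaning 0.45 rad away (crossbar 96 mm further along the press's x), at a hard stop. The order in which the hidden interlock frees the levers differs from start to start: one is free at first; throwing it past 0.8 frees the second, and that one the third.
- mould_tray: Carriage: a closed two-part wooden mould (110 x 80 mm, top 90 mm above the bench) on a steel plate and, at the end towards the robot, an upright black grip post 22 mm in diameter (85 to 147 mm above the bench). Origin on the post's axis, 110 mm above the bench. At the start the post stands 85 mm to the robot's side of the press's origin (press x = -85 mm, y = -160 mm).
- mould_slide (a joint): Travel of the carriage (m): 0 out towards the robot, 0.070 home against its hard stop with the mould under the platen. Friction 2 to 4 N. Until all three levers are thrown it is barred after about 2 mm by a springy stop (about 2 N per mm).
- glue_bowl: Loose glazed bowl, 90 mm across, 40 mm high, standing left of the press. Origin at the centre of its foot. Bystander.
- spare_mould: Loose half of a wooden mould, 130 x 70 x 22 mm, lying on the bench beyond the press. Origin under its centre. Bystander.
- jar: Loose glass jar, 60 mm across, 85 mm high, standing right of the press. Origin at the centre of its foot. Bystander.

How it is judged:
On the way, in this order (a step that is already met when the one before it is completed fails the run):
1. a first lever is thrown (past 0.8 rad) (value of joint any of left_lever, middle_lever, right_lever above 0.8 rad), for 0.2 s.
2. a second lever is thrown as well ((value of joint each of left_lever, middle_lever above 0.8 rad or value of joint each of left_lever, right_lever above 0.8 rad or value of joint each of middle_lever, right_lever above 0.8 rad)), for 0.2 s.
3. all three levers are thrown (value of joint each of left_lever, middle_lever, right_lever above 0.8 rad), for 0.2 s.
4. the carriage is home under the platen (within 5 mm) (all of step 3 and value of joint mould_slide above 0.065 m), for 0.2 s.
At the end, for the whole second after the job is handed in: All three levers lie thrown away from the robot (past 0.8 of 0.9 rad), the carriage is within 5 mm of its home stop (past 0.065 m) and all are at rest (all of step 4 and velocity of joint each of left_lever, middle_lever, right_lever below 0.05 rad/s and velocity of joint mould_slide below 0.01 m/s); the robot touches nothing.
It fails at once if a lever or the carriage is pushed or squeezed with more than 25 N (contact force between any of the fingers, the arm and left_handle above 25 N or contact force between any of the fingers, the arm and middle_handle above 25 N or contact force between any of the fingers, the arm and right_handle above 25 N or contact force between any of the fingers, the arm and mould_tray above 25 N).
It fails at once if a bystander is moved by more than 15 mm (distance of any of glue_bowl, spare_mould, jar from where it was at the start of the episode above 0.015 m).
It also fails if it takes over 61 s, if anything falls off the work surface, if the arm or the gripper's body presses on something with over 40 N, if the wrist force passes 120 N, or if a joint passes its speed limit or range.

## Robot

A 7-joint arm with a two-finger parallel gripper is mounted at the origin on the work surface. World frame = base frame: x ahead of the robot, y to its left, z up, the work surface at z = 0. Lengths are in m, angles in rad, forces in N, time in s.
With the tool pointing down it reaches from about 0.4 to 0.9 m from the base axis. Payload 5.6 kg.
Tool frame: the origin (TCP) lies at the very end of the fingers, on their centre line; the grasp point (between the pads) lies 19 mm behind it; z points along the fingers, y is the line along which they close (so a half turn about z gives the same grasp; the last joint's range is limited). The gripper opens to 92 mm and grips with 3 to 60 N. Pads are 20 mm wide; open, the fingers measure 128 mm over their backs; the gripper's body (75 mm by 189 mm) begins 69 mm behind the grasp point.
Start: joints at [-1.39, 0.468, -0.012, 1.603, 0.006, 1.071, -0.056], TCP at [0.144, 0.634, 0.215] pointing down, gripper open.
Joint ranges: [-2.53, 2.53], [-0.31, 2.02], [-1.57, 1.55], [0.28, 2.44], [-1.29, 4.43], [0.15, 1.84], [-2.92, 2.92]. Speed limits (rad/s): [2.57, 2.57, 3.14, 3.14, 3.14, 3.14, 3.14].

## Interface

Orientations are given as a unit quaternion [x, y, z, w].
In Python, from workcell import sense, camera, calibration, close_job, boxes_of, trace gives the robot as it stands. The module is installed in compiled form; this text tells all that it offers.
- The arm moves only by the tool apply_moves, never from a script. Its argument "motion" is a list of rows, each a list of 3 entries, a list of its own where there are three numbers: the shift along the world's x, y, z normalised to -1 to 1, where 1 is 600 mm, then the turn, a rotation vector about the world's x, y, z normalised to -1 to 1, where 1 is pi/2 rad, then the closure, from 0 (fully open) to 1 (shut). A call has exactly 5 rows; each row shifts and turns the commanded pose from where the row before left it; what a row does not reach is not made up. A row lasts 1/10 s, in which the tool goes at most 50 mm and 8.59 degrees, less where a joint would pass 70% of its speed; a pose out of reach is approached as far as the arm can. A call with a number of a shift or a turn outside -1 to 1 is refused whole. A call with a gripper value outside its range is refused whole. The fingers move at their own pace and stop on an object; "newtons" is the grip in N (left out, the last holds). Time passes only in rows, so rows that do not move let the fingers close, or fill a call up. It gives the time, the measured TCP pose, the force, the opening and the grip force at its end, in the units of the state.
- sense(): the state, without advancing time (a new reading comes with each control period).
- camera(name): name is "side" or "top"; returns (picture, depth): 420x560x3 uint8, red, green, blue; 420x560 float32, m along the optical axis (not along the pixel's ray), 0 where there is no reading.
- calibration(name): a dict with "fx", "fy", "cx", "cy" (pixels), "world_from_camera" (4x4, takes a point from camera to world coordinates). Camera axes: x right, y down, z forward; pixel columns grow to the right and rows downward; lengths in m; the calibration is good to about 2 mm. A picture is of the moment at which its call begins. calibration takes no time and is no camera call.
- close_job(): hands the job in; it is judged then, once.
Trained networks look in the newest picture that a camera, given by its name, has taken for a name from the list of things; names that differ only in an ending like _2 or _b are one class to them, and where a whole thing is asked for, a point or a joint stands for the part that bears it (a point fixed in the world has none). Each returns a list of dicts, best first, with "confidence" (0 to 1); they miss things now and then, are a little off and sometimes report something else, mostly with a low value. They report only what shows in the picture. A call takes as long as a camera call.
- boxes_of(camera, query): "extent" ([centre column, centre row, width, height] in pixels, round what is visible of it).
- trace(camera, query): "mask" (420x560 bool, what is visible of it) and "extent" ([centre column, centre row, width, height] in pixels, round what is visible of it).
The state is a dict: "t": time; "joint_pos": joint angles; "joint_vel": joint speeds; "effort": joint torques, N m; "position": TCP position; "orientation": TCP orientation; "force": force on the tool from outside, world axes, zero at the start; "ft_torque": the same for the moment, N m; "finger_gap": opening from 0.0 (shut) to 1.0 (fully open); "grip_force": force on a finger pad.
Only numpy, scipy, OpenCV 4.12 (cv2) and the standard library are available. Lean on these libraries where they do the work, as an engineer would, in place of code of your own. Each camera call takes 0.05 s, during which the arm holds its last target. There are 200 camera calls.

## Working session

There is one attempt and no reset: what is moved stays moved. The work goes in short steps, Python scripts to look and compute and a tool call to move; the robot and the scene stay as the last step left them, time stands still between calls to the robot, and variables do not carry over. Pictures are saved under pics/ and viewed, at most 10 in all, crops included, and the job is handed in when it is done.

Besides the shell and the picture viewer there is one more tool, called after ">>>" as name(argument=value, ...) on one line, values as JSON. apply_moves: Moves the arm, as the interface text tells. Scaled input: -1 to 1 covers 600 mm each way for a shift and pi/2 rad each way for a turn. Its arguments: {"type":"object","properties":{"motion":{"type":"array","items":{"type":"array"}},"newtons":{"type":"number"}},"required":["motion"]}

```bash
mkdir -p pics
cat > h.py <<'E'
import numpy as np,cv2
from workcell import *
def cloud(n,d):
    c=calibration(n);v,u=np.mgrid[0:420,0:560]
    P=np.stack([(u-c['cx'])/c['fx']*d,(v-c['cy'])/c['fy']*d,d,np.ones_like(d)],-1)@np.array(c['world_from_camera']).T
    P=P[...,:3];P[d<=0]=np.nan;return P
E
python3 - <<'E'
from h import *
s=sense();print({k:np.round(s[k],3) for k in s})
for n in('top','side'):
    p,d=camera(n);cv2.imwrite(f'pics/{n}0.png',p[...,::-1]);P=cloud(n,d);np.save(n+'.npy',P)
    for q in('left_handle','middle_handle','right_handle','mould_tray','press','jar','glue_bowl','spare_mould'):
        for t in trace(n,q)[:3]:
            m=t['mask'];X=P[m];print(n,q,round(t['confidence'],2),np.round(t['extent']),np.round(np.nanmedian(X,0),3),np.round(np.nanpercentile(X,97,0),3))
E
```

```text
{'t': np.float64(0.0), 'joint_pos': array([-1.39 ,  0.468, -0.012,  1.604,  0.006,  1.071, -0.056]), 'joint_vel': array([-0.001,  0.   , -0.001, -0.001,  0.   , -0.003, -0.   ]), 'effort': array([-0.0000e+00, -5.2059e+01, -1.3000e-02, -2.4374e+01, -5.7000e-02,
        1.8000e-02,  0.0000e+00]), 'position': array([0.144, 0.633, 0.214]), 'orientation': array([ 0.112,  0.994, -0.001, -0.   ]), 'force': array([-0.754, -0.05 ,  0.311]), 'ft_torque': array([ 0.031, -0.005,  0.012]), 'grip_force': np.float64(0.0), 'finger_gap': np.float64(1.002)}
top left_handle 0.78 [192. 222.  15.  16.] [0.578 0.205 0.167] [0.6   0.224 0.172]
top middle_handle 0.49 [224. 225.  20.  15.] [0.57  0.135 0.167] [0.595 0.153 0.172]
top right_handle 0.61 [254. 228.  14.  18.] [0.562 0.068 0.166] [0.585 0.085 0.172]
top press 0.83 [264. 201. 175. 114.] [0.625 0.021 0.1  ] [0.744 0.235 0.165]
top jar 0.97 [370. 236.  29.  26.] [ 0.549 -0.207  0.083] [ 0.574 -0.186  0.088]
top jar 0.59 [223. 224.  16.  17.] [0.57  0.136 0.167] [0.595 0.154 0.172]
top glue_bowl 0.58 [129. 208.  37.  34.] [0.631 0.407 0.018] [0.667 0
[... 307 characters left out ...]
.] [0.564 0.075 0.164] [0.582 0.089 0.17 ]
side mould_tray 0.6 [292. 209.  68.  50.] [ 0.598 -0.061  0.086] [ 0.66  -0.034  0.142]
side mould_tray 0.18 [300. 225.  18.  28.] [0.564 0.076 0.164] [0.582 0.09  0.17 ]
side press 0.73 [274. 257. 136. 207.] [0.625 0.11  0.098] [0.75  0.26  0.162]
side press 0.27 [291. 247.  18.  31.] [0.571 0.144 0.164] [0.59  0.159 0.17 ]
side jar 0.87 [322. 183.  22.  44.] [ 0.543 -0.196  0.065] [ 0.578 -0.184  0.086]
side glue_bowl 0.81 [226. 403.  58.  33.] [0.638 0.378 0.022] [0.672 0.405 0.04 ]
side spare_mould 0.56 [190. 298.  49.  62.] [0.763 0.173 0.021] [0.798 0.225 0.025]
side spare_mould 0.2 [301. 226.  24.  31.] [0.564 0.075 0.164] [0.587 0.09  0.17 ]
```

```bash
python3 -c "
import cv2,numpy as np
a=cv2.imread('pics/top0.png');b=cv2.imread('pics/side0.png')
cv2.imwrite('pics/both.png',cv2.resize(np.vstack([a,b]),(448,672))[:] if 0 else cv2.resize(np.hstack([a,b]),(800,300)))"
```

```text
(no output)
```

View pics/top0.png

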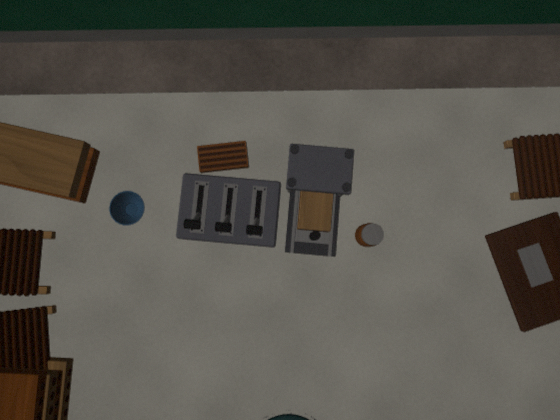

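View pics/side0.png

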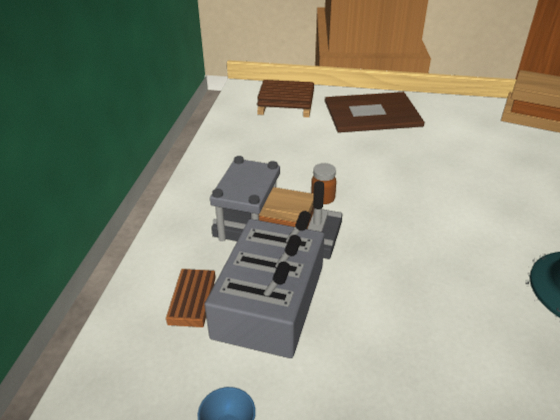

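The top view shows the three levers leaning towards the robot, with crossbars at about (192,222), (224,225) and (254,228). The carriage post is at (315,236), the jar at (370,236), the bowl at (127,208) and the spare half at (223,156). The side view agrees with this. Next I fit the press pose.

Run:
```python
from h import *
from scipy.optimize import least_squares
P=np.load('top.npy')
def rect(zlo,zhi,box):
    m=(P[...,2]>zlo)&(P[...,2]<zhi)&(P[...,0]>box[0])&(P[...,0]<box[1])&(P[...,1]>box[2])&(P[...,1]<box[3])
    r=cv2.minAreaRect((P[m][:,:2]*1000).astype(np.float32));print(m.sum(),r,np.round(cv2.boxPoints(r)).tolist());return r
rect(.094,.106,(.5,.72,-.03,.3))
rect(.126,.138,(.58,.85,-.25,.1))
for n in('top','side'):
  Q=np.load(n+'.npy')
  for lo,hi,b in((.12,.15,(.53,.6,-.1,-.02)),):
    m=(Q[...,2]>lo)&(Q[...,2]<hi)&(Q[...,0]>b[0])&(Q[...,0]<b[1])&(Q[...,1]>b[2])&(Q[...,1]<b[3])
    print(n,'post',m.sum(),np.median(Q[m],0))
  m=(Q[...,2]>.15)&(Q[...,0]>.5)&(Q[...,0]<.63)&(Q[...,1]>.0)&(Q[...,1]<.3)
  for a,c in((.17,.24),(.1,.17),(.03,.1)):
    k=m&(Q[...,1]>a)&(Q[...,1]<c);print(n,k.sum(),np.round(Q[k].min(0),3),np.round(np.median(Q[k],0),3),np.round(Q[k].max(0),3))
```

```text
5856 ((612.1112060546875, 117.12953186035156), (272.6876525878906, 159.77816772460938), 83.92479705810547) [[518.0, -10.0], [677.0, -27.0], [706.0, 244.0], [547.0, 261.0]]
431 ((690.97021484375, -39.52593994140625), (147.76589965820312, 272.99505615234375), 17.717063903808594) [[579.0, 68.0], [662.0, -192.0], [803.0, -147.0], [720.0, 113.0]]
top post 76 [ 0.54709488 -0.06865278  0.14580214]
top 160 [0.565 0.189 0.156] [0.575 0.207 0.168] [0.588 0.226 0.173]
top 160 [0.557 0.12  0.156] [0.568 0.138 0.168] [0.58  0.156 0.173]
top 159 [0.549 0.051 0.154] [0.56  0.069 0.168] [0.572 0.087 0.173]
side post 150 [ 0.54816059 -0.06192876  0.13775188]
side 284 [0.566 0.192 0.151] [0.576 0.218 0.167] [0.59  0.23  0.172]
side 244 [0.558 0.122 0.151] [0.569 0.149 0.167] [0.582 0.161 0.171]
side 214 [0.55  0.054 0.15 ] [0.561 0.079 0.166] [0.574 0.092 0.171]
```

>>> apply_moves(motion=[[[0.042, -0.0465, 0], [0, 0, 0.0047], 1], [[0.042, -0.0465, 0], [0, 0, 0.0047], 1], [[0.042, -0.0465, 0], [0, 0, 0.0047], 1], [[0.042, -0.0465, 0], [0, 0, 0.0047], 1], [[0.042, -0.0465, 0], [0, 0, 0.0047], 1]], newtons=20)

```text
t: 1.4
position: [0.2712, 0.4931, 0.2148]
orientation: [0.093, 0.996, 0.0, 0.0]
force: [0.7, 0.7, 0.5]
finger_gap: 0.586
grip_force: 0.0
```

>>> apply_moves(motion=[[[0.042, -0.0465, 0], [0, 0, 0.0047], 1], [[0.042, -0.0465, 0], [0, 0, 0.0047], 1], [[0.042, -0.0465, 0], [0, 0, 0.0047], 1], [[0.042, -0.0465, 0], [0, 0, 0.0047], 1], [[0.042, -0.0465, 0], [0, 0, 0.0047], 1]])

```text
t: 1.9
position: [0.3973, 0.3536, 0.2149]
orientation: [0.075, 0.997, 0.0, 0.0]
force: [0.1, -0.2, 0.1]
finger_gap: 0.152
grip_force: 0.0
```

>>> apply_moves(motion=[[[0.042, -0.0465, 0], [0, 0, 0.0047], 1], [[0.042, -0.0465, 0], [0, 0, 0.0047], 1], [[0.042, -0.0465, 0], [0, 0, 0.0047], 1], [[0.042, -0.0465, 0], [0, 0, 0.0047], 1], [[0, 0, 0], [0, 0, 0.0047], 1]])

```text
t: 2.4
position: [0.5008, 0.2379, 0.2149]
orientation: [0.061, 0.998, -0.001, 0.001]
force: [0.3, 0.1, 0.8]
finger_gap: 0.004
grip_force: 0.0
```

>>> apply_moves(motion=[[[0.027, -0.02, 0], [0, 0, 0], 1], [[0.026, -0.02, 0], [0, 0, 0], 1], [[0, 0, -0.054], [0, 0, 0], 1], [[0, 0, -0.054], [0, 0, 0], 1], [[0, 0, 0], [0, 0, 0], 1]])

```text
t: 2.9
position: [0.5257, 0.2186, 0.146]
orientation: [0.056, 0.998, -0.002, -0.004]
force: [-0.9, -0.4, 0.9]
finger_gap: 0.004
grip_force: 0.0
```

```bash
python3 -c "
from h import *
s=sense();print(s['position'],s['force'])"
```

```text
[0.52565568 0.21862312 0.14603758] [-0.87543546 -0.44841925  0.92300379]
```

>>> apply_moves(motion=[[[0.015, -0.003, 0.002], [0, 0, 0], 1], [[0.015, -0.003, 0.002], [0, 0, 0], 1], [[0.015, -0.003, 0.002], [0, 0, 0], 1], [[0.01, -0.001, 0], [0, 0, 0], 1], [[0.005, 0, 0], [0, 0, 0], 1]])

```text
t: 3.4
position: [0.5655, 0.2132, 0.1541]
orientation: [0.057, 0.998, 0.0, 0.0]
force: [-2.2, 0.3, 1.9]
finger_gap: 0.006
grip_force: 1.4
```

>>> apply_moves(motion=[[[0.005, -0.0005, 0], [0, 0, 0], 1], [[0.005, -0.0005, 0], [0, 0, 0], 1], [[0.004, -0.0005, 0], [0, 0, 0], 1], [[0, 0, 0], [0, 0, 0], 1], [[0, 0, 0], [0, 0, 0], 1]])

```text
t: 3.9
position: [0.5737, 0.2123, 0.1533]
orientation: [0.057, 0.998, 0.0, 0.0]
force: [-0.1, 0.2, -0.2]
finger_gap: 0.005
grip_force: 0.2
```

>>> apply_moves(motion=[[[0.005, -0.0005, 0], [0, 0, 0], 1], [[0.005, -0.0005, 0], [0, 0, 0], 1], [[0.004, -0.0005, 0], [0, 0, 0], 1], [[0.002, 0, 0], [0, 0, 0], 1], [[0.002, 0, 0], [0, 0, 0], 1]])

```text
t: 4.4
position: [0.5842, 0.2112, 0.1533]
orientation: [0.057, 0.998, -0.0, -0.0]
force: [-2.0, -0.1, 1.2]
finger_gap: 0.005
grip_force: 1.0
```

```bash
cat > lev.py <<'E'
from h import *
u=np.array([.994,-.11]);v=np.array([.11,.994])
O=np.array([.568,.139])+.088*u-.05*v
s=sense();print(s['position'],s['force'])
p,d=camera('side');Q=cloud('side',d)
L=(Q[...,:2]-O);X=L@u;Y=L@v
for n,y in(('L',.12),('M',.05),('R',-.02)):
    k=(Q[...,2]>.14)&(Q[...,2]<.185)&(abs(Y-y)<.03)&(p.max(-1)<60)&(X>-.12)&(X<.04)
    print(n,k.sum(),np.round(np.median(X[k]),3),np.round(np.max(X[k]),3))
cv2.imwrite('pics/s_%d.png'%(s['t']*100),p[...,::-1])
E
python3 lev.py; ls pics
```

```text
[0.5842486  0.21120085 0.15334544] [-2.03449393 -0.12406255  1.17822741]
L 31 -0.09 -0.059
M 120 -0.093 -0.079
R 135 -0.092 -0.082
both.png
s_440.png
side0.png
top0.png
```

>>> apply_moves(motion=[[[0.017, -0.0019, 0], [0, 0, 0], 1], [[0.017, -0.0019, 0], [0, 0, 0], 1], [[0.017, -0.0019, 0], [0, 0, 0], 1], [[0.017, -0.0019, 0], [0, 0, 0], 1], [[0.012, -0.0013, 0], [0, 0, 0], 1]])

```text
t: 4.95
position: [0.633, 0.2057, 0.1528]
orientation: [0.057, 0.998, -0.0, -0.0]
force: [-1.5, 0.4, -1.3]
finger_gap: 0.009
grip_force: 0.9
```

>>> apply_moves(motion=[[[0.005, -0.0005, 0], [0, 0, 0], 1], [[0.005, -0.0005, 0], [0, 0, 0], 1], [[0.005, -0.0005, 0], [0, 0, 0], 1], [[0.003, 0, 0], [0, 0, 0], 1], [[0, 0, 0], [0, 0, 0], 1]])

```text
t: 5.45
position: [0.6432, 0.205, 0.1535]
orientation: [0.057, 0.998, -0.0, 0.0]
force: [-0.6, -0.6, -0.3]
finger_gap: 0.001
grip_force: 0.4
```

>>> apply_moves(motion=[[[0.002, 0, 0], [0, 0, 0], 1], [[0.002, 0, 0], [0, 0, 0], 1], [[0, 0, 0], [0, 0, 0], 1], [[0, 0, 0], [0, 0, 0], 1], [[0, 0, 0], [0, 0, 0], 1]])

```text
t: 5.95
position: [0.6454, 0.2052, 0.1535]
orientation: [0.057, 0.998, 0.0, 0.0]
force: [-1.0, -0.3, 0.3]
finger_gap: 0.005
grip_force: 0.5
```

>>> apply_moves(motion=[[[0.002, 0, 0], [0, 0, 0], 1], [[0.002, 0, 0], [0, 0, 0], 1], [[0, 0, 0], [0, 0, 0], 1], [[0, 0, 0], [0, 0, 0], 1], [[0, 0, 0], [0, 0, 0], 1]])

```text
t: 6.45
position: [0.6478, 0.2052, 0.1535]
orientation: [0.057, 0.998, 0.0, 0.0]
force: [-0.6, -0.1, -0.7]
finger_gap: 0.004
grip_force: 0.5
```

```bash
python3 lev.py
```

```text
[0.6478229  0.20522639 0.15346659] [-0.61156267 -0.05299805 -0.71119572]
L 59 -0.004 0.011
M 224 -0.089 -0.077
R 184 -0.089 -0.079
```

>>> apply_moves(motion=[[[0.003, 0, 0], [0, 0, 0], 1], [[0.002, 0, 0], [0, 0, 0], 1], [[0, 0, 0], [0, 0, 0], 1], [[0, 0, 0], [0, 0, 0], 1], [[0, 0, 0], [0, 0, 0], 1]])

```text
t: 7.0
position: [0.6505, 0.2051, 0.1533]
orientation: [0.057, 0.998, -0.0, -0.0]
force: [-3.0, 0.0, -1.1]
finger_gap: 0.006
grip_force: 1.2
```

>>> apply_moves(motion=[[[0.002, 0, 0], [0, 0, 0], 1], [[0.001, 0, 0], [0, 0, 0], 1], [[0, 0, 0], [0, 0, 0], 1], [[0, 0, 0], [0, 0, 0], 1], [[0, 0, 0], [0, 0, 0], 1]])

```text
t: 7.5
position: [0.6507, 0.2052, 0.1532]
orientation: [0.056, 0.998, -0.0, -0.002]
force: [-6.6, 0.1, 1.9]
finger_gap: 0.007
grip_force: 3.5
```

>>> apply_moves(motion=[[[-0.071, 0.0065, 0], [0, 0, 0], 1], [[-0.071, 0.0075, 0], [0, 0, 0], 1], [[-0.071, 0.0075, 0], [0, 0, 0], 1], [[0, -0.062, 0], [0, 0, 0], 1], [[0, -0.062, 0], [0, 0, 0], 1]])

```text
t: 8.0
position: [0.525, 0.1449, 0.1545]
orientation: [0.054, 0.999, 0.001, 0.002]
force: [0.5, -1.0, 0.8]
finger_gap: 0.001
grip_force: 0.0
```

>>> apply_moves(motion=[[[0.012, -0.001, 0], [0, 0, 0], 1], [[0.012, -0.001, 0], [0, 0, 0], 1], [[0.01, -0.001, 0], [0, 0, 0], 1], [[0.01, -0.001, 0], [0, 0, 0], 1], [[0, 0, 0], [0, 0, 0], 1]])

```text
t: 8.5
position: [0.5518, 0.1423, 0.1531]
orientation: [0.056, 0.998, 0.0, 0.0]
force: [-0.2, 0.4, -0.6]
finger_gap: 0.002
grip_force: 0.0
```

>>> apply_moves(motion=[[[0.005, -0.0005, 0], [0, 0, 0], 1], [[0.005, -0.0005, 0], [0, 0, 0], 1], [[0.005, -0.0005, 0], [0, 0, 0], 1], [[0.002, 0, 0], [0, 0, 0], 1], [[0, 0, 0], [0, 0, 0], 1]])

```text
t: 9.0
position: [0.5616, 0.1403, 0.1534]
orientation: [0.057, 0.998, 0.0, 0.0]
force: [-1.7, 0.5, 1.3]
finger_gap: 0.003
grip_force: 0.7
```

>>> apply_moves(motion=[[[0.003, 0, 0], [0, 0, 0], 1], [[0.002, 0, 0], [0, 0, 0], 1], [[0.002, 0, 0], [0, 0, 0], 1], [[0, 0, 0], [0, 0, 0], 1], [[0, 0, 0], [0, 0, 0], 1]])

```text
t: 9.5
position: [0.5658, 0.1402, 0.1534]
orientation: [0.057, 0.998, -0.0, 0.0]
force: [-0.9, -0.3, 0.4]
finger_gap: 0.003
grip_force: 0.6
```

>>> apply_moves(motion=[[[0.004, -0.0005, 0], [0, 0, 0], 1], [[0.004, -0.0005, 0], [0, 0, 0], 1], [[0.004, -0.0005, 0], [0, 0, 0], 1], [[0.004, 0, 0], [0, 0, 0], 1], [[0, 0, 0], [0, 0, 0], 1]])

```text
t: 10.0
position: [0.5757, 0.1394, 0.1534]
orientation: [0.057, 0.998, 0.0, 0.0]
force: [0.1, 1.0, -0.1]
finger_gap: 0.004
grip_force: 0.2
```

>>> apply_moves(motion=[[[0.02, -0.0022, 0], [0, 0, 0], 1], [[0.02, -0.0022, 0], [0, 0, 0], 1], [[0.02, -0.0022, 0], [0, 0, 0], 1], [[0.02, -0.0022, 0], [0, 0, 0], 1], [[0.013, -0.0013, 0], [0, 0, 0], 1]])

```text
t: 10.5
position: [0.632, 0.1328, 0.1527]
orientation: [0.057, 0.998, -0.0, -0.0]
force: [-1.7, 1.2, -1.0]
finger_gap: 0.005
grip_force: 0.9
```

>>> apply_moves(motion=[[[0.004, -0.0005, 0], [0, 0, 0], 1], [[0.004, 0, 0], [0, 0, 0], 1], [[0.004, 0, 0], [0, 0, 0], 1], [[0.002, 0, 0], [0, 0, 0], 1], [[0, 0, 0], [0, 0, 0], 1]])

```text
t: 11.0
position: [0.6394, 0.1331, 0.1535]
orientation: [0.057, 0.998, 0.0, 0.0]
force: [-1.3, 0.3, -1.8]
finger_gap: 0.006
grip_force: 0.5
```

>>> apply_moves(motion=[[[0.003, 0, 0], [0, 0, 0], 1], [[0.002, 0, 0], [0, 0, 0], 1], [[0.001, 0, 0], [0, 0, 0], 1], [[0, 0, 0], [0, 0, 0], 1], [[0, 0, 0], [0, 0, 0], 1]])

```text
t: 11.5
position: [0.6427, 0.1332, 0.1534]
orientation: [0.056, 0.998, 0.0, -0.0]
force: [-3.5, 0.2, -0.1]
finger_gap: 0.007
grip_force: 1.3
```

>>> apply_moves(motion=[[[0.001, 0, 0], [0, 0, 0], 1], [[0.001, 0, 0], [0, 0, 0], 1], [[0, 0, 0], [0, 0, 0], 1], [[0, 0, 0], [0, 0, 0], 1], [[0, 0, 0], [0, 0, 0], 1]])

```text
t: 12.0
position: [0.6429, 0.1332, 0.1533]
orientation: [0.056, 0.998, -0.0, -0.001]
force: [-5.6, -0.9, 2.1]
finger_gap: 0.004
grip_force: 3.0
```

>>> apply_moves(motion=[[[-0.071, 0.0065, 0], [0, 0, 0], 1], [[-0.071, 0.0075, 0], [0, 0, 0], 1], [[-0.072, 0.0075, 0], [0, 0, 0], 1], [[0, -0.061, 0], [0, 0, 0], 1], [[0, -0.061, 0], [0, 0, 0], 1]])

```text
t: 12.5
position: [0.5162, 0.0738, 0.1544]
orientation: [0.054, 0.999, 0.001, 0.002]
force: [1.8, -0.4, 0.5]
finger_gap: 0.001
grip_force: 0.0
```

>>> apply_moves(motion=[[[0.012, -0.001, 0], [0, 0, 0], 1], [[0.012, -0.001, 0], [0, 0, 0], 1], [[0.01, -0.001, 0], [0, 0, 0], 1], [[0.01, -0.001, 0], [0, 0, 0], 1], [[0, 0, 0], [0, 0, 0], 1]])

```text
t: 13.0
position: [0.5428, 0.0713, 0.1531]
orientation: [0.056, 0.998, 0.0, 0.0]
force: [-0.7, -0.4, 0.2]
finger_gap: 0.003
grip_force: 0.0
```

>>> apply_moves(motion=[[[0.005, -0.0005, 0], [0, 0, 0], 1], [[0.005, -0.0005, 0], [0, 0, 0], 1], [[0.005, -0.0005, 0], [0, 0, 0], 1], [[0.004, 0, 0], [0, 0, 0], 1], [[0, 0, 0], [0, 0, 0], 1]])

```text
t: 13.5
position: [0.554, 0.0694, 0.1534]
orientation: [0.057, 0.998, 0.0, 0.0]
force: [-0.4, -0.2, -0.0]
finger_gap: 0.005
grip_force: 0.6
```

>>> apply_moves(motion=[[[0.004, -0.0005, 0], [0, 0, 0], 1], [[0.004, -0.0005, 0], [0, 0, 0], 1], [[0.002, -0.0005, 0], [0, 0, 0], 1], [[0, 0, 0], [0, 0, 0], 1], [[0, 0, 0], [0, 0, 0], 1]])

```text
t: 14.0
position: [0.5599, 0.0685, 0.1534]
orientation: [0.057, 0.998, 0.0, 0.0]
force: [-0.8, 0.2, -0.6]
finger_gap: 0.003
grip_force: 0.3
```

>>> apply_moves(motion=[[[0.004, -0.0005, 0], [0, 0, 0], 1], [[0.003, -0.0005, 0], [0, 0, 0], 1], [[0.002, 0, 0], [0, 0, 0], 1], [[0, 0, 0], [0, 0, 0], 1], [[0, 0, 0], [0, 0, 0], 1]])

```text
t: 14.5
position: [0.5652, 0.0678, 0.1534]
orientation: [0.057, 0.998, -0.0, 0.0]
force: [-1.3, -0.7, 0.8]
finger_gap: 0.005
grip_force: 0.4
```

>>> apply_moves(motion=[[[0.021, -0.0023, 0], [0, 0, 0], 1], [[0.021, -0.0023, 0], [0, 0, 0], 1], [[0.021, -0.0023, 0], [0, 0, 0], 1], [[0.021, -0.0023, 0], [0, 0, 0], 1], [[0.013, -0.0013, 0], [0, 0, 0], 1]])

```text
t: 15.0
position: [0.6241, 0.0614, 0.1528]
orientation: [0.057, 0.998, -0.0, -0.0]
force: [-1.8, 0.3, -1.7]
finger_gap: 0.003
grip_force: 0.9
```

>>> apply_moves(motion=[[[0.004, -0.0005, 0], [0, 0, 0], 1], [[0.004, 0, 0], [0, 0, 0], 1], [[0.004, 0, 0], [0, 0, 0], 1], [[0.002, 0, 0], [0, 0, 0], 1], [[0, 0, 0], [0, 0, 0], 1]])

```text
t: 15.5
position: [0.6316, 0.0614, 0.1536]
orientation: [0.057, 0.998, 0.0, 0.0]
force: [-0.4, 0.1, -0.6]
finger_gap: 0.006
grip_force: 0.6
```

>>> apply_moves(motion=[[[0.002, 0, 0], [0, 0, 0], 1], [[0.002, 0, 0], [0, 0, 0], 1], [[0.001, 0, 0], [0, 0, 0], 1], [[0, 0, 0], [0, 0, 0], 1], [[0, 0, 0], [0, 0, 0], 1]])

```text
t: 16.0
position: [0.6346, 0.0614, 0.1534]
orientation: [0.057, 0.998, 0.0, 0.0]
force: [-1.5, -0.1, -1.2]
finger_gap: 0.007
grip_force: 0.6
```

>>> apply_moves(motion=[[[0.001, 0, 0], [0, 0, 0], 1], [[0.001, 0, 0], [0, 0, 0], 1], [[0.001, 0, 0], [0, 0, 0], 1], [[0, 0, 0], [0, 0, 0], 1], [[0, 0, 0], [0, 0, 0], 1]])

```text
t: 16.5
position: [0.6351, 0.0614, 0.1533]
orientation: [0.056, 0.998, -0.0, -0.001]
force: [-5.9, -0.9, 1.3]
finger_gap: 0.005
grip_force: 2.8
```

```bash
python3 lev.py
```

```text
[0.63511854 0.06143856 0.15325412] [-5.93523152 -0.91380213  1.31133965]
L 237 0.004 0.015
M 214 0.005 0.017
R 147 0.004 0.019
```

>>> apply_moves(motion=[[[-0.075, 0.0065, 0], [0, 0, 0], 1], [[-0.075, 0.008, 0], [0, 0, 0], 1], [[-0.075, 0.008, 0], [0, 0, 0], 1], [[0, -0.077, 0], [0, 0, 0], 1], [[0, -0.077, 0], [0, 0, 0], 1]])

```text
t: 17.05
position: [0.502, -0.0165, 0.1545]
orientation: [0.054, 0.999, 0.001, 0.002]
force: [0.4, -1.4, 0.3]
finger_gap: 0.005
grip_force: 0.0
```

>>> apply_moves(motion=[[[0, -0.077, 0], [0, 0, 0], 1], [[0, 0, -0.03], [0, 0, 0], 1], [[0, 0, -0.03], [0, 0, 0], 1], [[0, 0, 0], [0, 0, 0], 1], [[0, 0, 0], [0, 0, 0], 1]])

```text
t: 17.55
position: [0.5022, -0.0637, 0.1179]
orientation: [0.056, 0.998, -0.0, 0.001]
force: [-0.1, -0.1, 0.4]
finger_gap: 0.006
grip_force: 0.0
```

>>> apply_moves(motion=[[[0.012, -0.0013, 0], [0, 0, 0], 1], [[0.012, -0.0013, 0], [0, 0, 0], 1], [[0.012, -0.0013, 0], [0, 0, 0], 1], [[0.007, -0.001, 0], [0, 0, 0], 1], [[0.007, -0.001, 0], [0, 0, 0], 1]])

```text
t: 18.05
position: [0.5311, -0.067, 0.1173]
orientation: [0.056, 0.998, 0.0, -0.001]
force: [-2.4, 0.6, 1.2]
finger_gap: 0.004
grip_force: 1.1
```

>>> apply_moves(motion=[[[0.003, -0.0005, 0], [0, 0, 0], 1], [[0.003, -0.0005, 0], [0, 0, 0], 1], [[0.002, 0, 0], [0, 0, 0], 1], [[0, 0, 0], [0, 0, 0], 1], [[0, 0, 0], [0, 0, 0], 1]])

```text
t: 18.55
position: [0.536, -0.0679, 0.1173]
orientation: [0.057, 0.998, -0.0, -0.0]
force: [-1.5, 1.0, -0.0]
finger_gap: 0.002
grip_force: 0.6
```

Sliding freely; the stop is expected at about x = 0.5956.

>>> apply_moves(motion=[[[0.016, -0.0018, 0], [0, 0, 0], 1], [[0.017, -0.0019, 0], [0, 0, 0], 1], [[0.017, -0.0019, 0], [0, 0, 0], 1], [[0.017, -0.0019, 0], [0, 0, 0], 1], [[0.013, -0.0013, 0], [0, 0, 0], 1]])

```text
t: 19.05
position: [0.5853, -0.0733, 0.1172]
orientation: [0.056, 0.998, -0.0, 0.0]
force: [-3.3, 0.9, -0.2]
finger_gap: 0.007
grip_force: 1.2
```

>>> apply_moves(motion=[[[0.004, -0.0005, 0], [0, 0, 0], 1], [[0.004, 0, 0], [0, 0, 0], 1], [[0.002, 0, 0], [0, 0, 0], 1], [[0, 0, 0], [0, 0, 0], 1], [[0, 0, 0], [0, 0, 0], 1]])

```text
t: 19.55
position: [0.5903, -0.0737, 0.1176]
orientation: [0.057, 0.998, -0.0, 0.0]
force: [-1.1, 1.0, -0.5]
finger_gap: 0.007
grip_force: 0.3
```

>>> apply_moves(motion=[[[0.003, 0, 0], [0, 0, 0], 1], [[0.002, 0, 0], [0, 0, 0], 1], [[0.002, 0, 0], [0, 0, 0], 1], [[0, 0, 0], [0, 0, 0], 1], [[0, 0, 0], [0, 0, 0], 1]])

```text
t: 20.05
position: [0.5946, -0.0733, 0.1174]
orientation: [0.056, 0.998, 0.0, 0.0]
force: [-1.5, -0.7, 0.7]
finger_gap: 0.008
grip_force: 0.4
```

>>> apply_moves(motion=[[[0.002, 0, 0], [0, 0, 0], 1], [[0.001, 0, 0], [0, 0, 0], 1], [[0, 0, 0], [0, 0, 0], 1], [[0, 0, 0], [0, 0, 0], 1], [[0, 0, 0], [0, 0, 0], 1]])

```text
t: 20.55
position: [0.5962, -0.0734, 0.1174]
orientation: [0.057, 0.998, 0.0, 0.0]
force: [-1.0, -0.9, 0.6]
finger_gap: 0.004
grip_force: 0.6
```

>>> apply_moves(motion=[[[0.002, 0, 0], [0, 0, 0], 1], [[0.001, 0, 0], [0, 0, 0], 1], [[0, 0, 0], [0, 0, 0], 1], [[0, 0, 0], [0, 0, 0], 1], [[0, 0, 0], [0, 0, 0], 1]])

```text
t: 21.05
position: [0.5974, -0.0735, 0.1173]
orientation: [0.057, 0.998, 0.0, -0.0]
force: [-5.6, -0.9, 2.1]
finger_gap: 0.007
grip_force: 2.4
```

>>> apply_moves(motion=[[[0.001, 0, 0], [0, 0, 0], 1], [[0.001, 0, 0], [0, 0, 0], 1], [[0, 0, 0], [0, 0, 0], 1], [[0, 0, 0], [0, 0, 0], 1], [[0, 0, 0], [0, 0, 0], 1]])

```text
t: 21.55
position: [0.5974, -0.0735, 0.1173]
orientation: [0.057, 0.998, 0.0, -0.002]
force: [-8.5, 0.5, 6.0]
finger_gap: 0.004
grip_force: 4.2
```

Home against the stop. Now I back off and check.

>>> apply_moves(motion=[[[-0.05, 0.0055, 0], [0, 0, 0], 1], [[-0.07, 0.0075, 0], [0, 0, 0], 1], [[-0.05, 0.005, 0.04], [0, 0, 0], 1], [[0, 0, 0.07], [0, 0, 0], 1], [[0, 0, 0], [0, 0, 0], 1]])

```text
t: 22.05
position: [0.5012, -0.0624, 0.1885]
orientation: [0.056, 0.998, 0.001, 0.006]
force: [0.9, -0.1, -0.5]
finger_gap: 0.005
grip_force: 0.0
```

```bash
python3 lev.py
python3 - <<'E'
from h import *
p,d=camera('side');P=cloud('side',d)
m=(P[...,2]>.12)&(P[...,2]<.146)&(P[...,0]>.58)&(P[...,0]<.64)&(P[...,1]>-.11)&(P[...,1]<-.04)&(p.max(-1)<60)
print('post',m.sum(),np.median(P[m],0))
E
ls -t pics|head -1 ; cp pics/$(ls -t pics|head -1) pics/final.png
```

```text
[ 0.50123674 -0.06244614  0.188482  ] [ 0.86788424 -0.08611462 -0.5353796 ]
L 237 0.004 0.015
M 214 0.005 0.017
R 181 0.006 0.016
post 109 [ 0.61631086 -0.06757398  0.13564182]
s_2205.png
```

View pics/final.png

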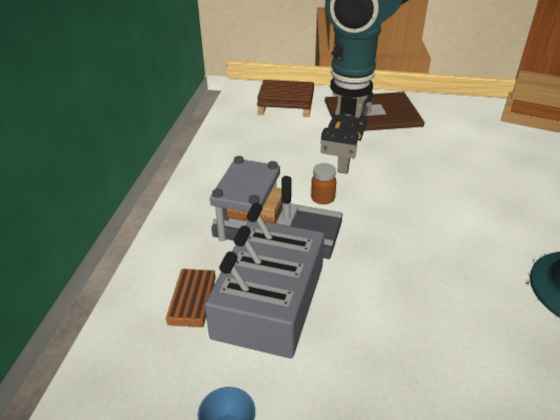

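The picture shows all three levers thrown, with crossbars at (228,263), (243,236) and (255,212). The mould is under the platen with the post at (287,190), the gripper is clear, and the bowl, jar and spare half have not moved.

```bash
python3 -c "
from workcell import *
print(close_job())"
```

```text
the job is handed in; nothing more can be done
None
```

The job is handed in: I threw the levers left, middle, right, each to its stop, then pushed the carriage home and let go; the highest push I read was about 10 N, and the bowl, jar and spare half look unmoved in the last picture.

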